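# Fasten the open draw latch of a trainer case

### The arm

A 6-joint arm with a two-finger parallel gripper is mounted at the origin on the work surface. World frame = base frame: x ahead of the robot, y to its left, z up, the work surface at z = 0. Lengths are in m, angles in degrees, forces in N, time in s.
With the tool pointing down it reaches from about 0.375 to 0.9 m from the base axis. Payload 3.1 kg.
Tool frame: the origin (TCP) lies on the centre line of the jaws, within the pads' length; the fingertips stand 25 mm ahead of it and the grasp point (between the pads) lies 6 mm ahead of it; y points along the fingers, x is the direction in which the jaws open and shut, and the axes are right-handed (so a half turn about y gives the same grasp; the last joint's range is limited). The gripper opens to 87 mm and grips with 3 to 60 N. Pads are 19 mm wide; open, the fingers measure 117 mm over their backs; the gripper's body (75 mm by 190 mm) begins 51 mm behind the grasp point.
Start: joints at [-80.587, 30.224, 82.088, -0, 67.689, -10.227], TCP at [0.21, -0.589, 0.248] pointing down, gripper open.
Joint ranges: [-176.69, 176.69], [-43.24, 126.21], [12.49, 139.97], [-82, 262], [0, 151.66], [-163.58, 163.58]. Speed limits (degrees/s): [159.86, 159.86, 180, 180, 180, 180].

### API

Orientations are given as a 3x3 rotation matrix whose columns are the frame's x, y, z axes.
In Python, from rig import * gives the robot as it stands.
- The arm moves only by the tool play_rows, never from a script. Its argument "commands" is a list of rows, each a list of 2 entries, a list of its own where there are three numbers: the shift along the world's x, y, z in m, then the turn, a rotation vector about the world's x, y, z in rad. A call has 1 to 10 rows; each row is the pose to reach, as a shift and turn from the pose commanded when the call began; what a row does not reach only later rows make up. A row lasts 1/8 s, in which the tool goes at most 62.5 mm and 10.7 degrees, less where a joint would pass 70% of its speed; a pose out of reach is approached as far as the arm can. A call with a gripper value outside its range is refused whole. "gripper" is the finger opening in m, from 0 to 0.087, set as the call begins (left out, the last holds). The fingers move at their own pace and stop on an object; the grip force is fixed at half the most. Time passes only in rows, so rows that repeat a pose let the fingers close. It gives the time, the measured TCP pose, the force and the opening at its end, in the units of the state.
- read_state(): the state, without advancing time (a new reading comes with each control period).
- capture(name): name is "side" or "top"; returns a dict with "frame" (420x560x3 uint8, red, green, blue), "depth" (420x560 float32, m along the optical axis (not along the pixel's ray), 0 where there is no reading), "mtx" (3x3 intrinsics, pixels), "dist_coeffs" ([k1, k2, p1, p2, k3] as OpenCV has them; the pictures are not rectified), "cam_to_world" (4x4, takes a point from camera to world coordinates). Camera axes: x right, y down, z forward; pixel columns grow to the right and rows downward; lengths in m; the calibration is good to about 2 mm. A picture is of the moment at which its call begins.
- hand_in(): hands the job in, once; it reports no verdict.
The state is a dict: "time_s": time; "joint_positions": joint angles; "qvel": joint speeds; "tau": joint torques, N m; "position": TCP position; "tcp_rot": TCP orientation; "force": force on the tool from outside, world axes, zero at the start; "moment": the same for the moment, N m; "opening": opening from 0.0 (shut) to 1.0 (fully open).
Only numpy, scipy, OpenCV 4.12 (cv2) and the standard library are available. Lean on these libraries where they do the work, as an engineer would, in place of code of your own. Each camera call takes 0.05 s, during which the arm holds its last target. There are 200 camera calls.

### The job

The upright trainer case has one draw latch done up and one still open. Swing the open latch's wire loop over its keeper hook, then press the lever down over centre until it clicks flat under its spring catch, so that the case is drawn shut as at the other latch. Go gently and by feel: 25 N is plenty anywhere, a push of 40 N bends the lever, and the things standing around the case stay where they are.

Things in the scene. Friction and masses are not known exactly. Their poses are not given: they have to be found in the camera images.
- case: Upright trainer case, black with aluminium edges, 360 (y) x 132 (x) x 230 mm high, fast on the bench; origin: underside, on the parting line. Axes: x from rear shell (80 thick, carries latch bases) to front shell (52 thick, keepers), y along its length, z up. Open latch at y +110, a done-up twin at y -110; between them a folded handle 20 high (y -66 to 66, x -56 to -26).
- lever_pivot (a point): Middle of the hinge axis of the open latch's lever, 14 mm above the case's top, 16 mm to -x of the parting line; axes as the case's, the hinge along y. It sits between two ears of 1.8 mm steel sheet, 17 mm high, at y +-15.5, on a flat steel base plate 34 mm wide.
- loop_pins (a point): Middle of the loop's two pins in the lever, 13 mm from the lever's hinge axis and turning with it: lever flat, 12.9 mm to -x and 1.6 mm below the axis; lever upright, 12.9 mm above it and 1.6 mm to -x. Axes of the lever.
- loop_bar (a point): Centre of the cross bar of the open latch's loop: plain steel wire 4.4 mm thick, two straight arms 36 mm apart (40.4 over the outside), 47 mm from pins to bar. Axes: x along the arms from pins to bar, y along the bar. The loop swings freely and drops by its own weight; at the start it lies folded back along the lever, its bar about 7 mm past the lever's end.
- keeper_hook (a point): Top middle of the outer (+x) edge of the keeper hook's lip, 16 mm above the case's top; axes as the case's within 0.03. Steel, 24 mm wide (y): upstand with its outer face 3.5 mm to -x, lip 2.5 mm thick, flat seat 10 mm below this point running 14 mm on to +x. The bar drops behind the lip (on the seat its centre is 7.8 mm below this point), then goes back to -x under the lip.
- lever_tip (a point): Middle of the free end of the lever: steel plate 26 mm wide, 3 mm thick, 50 mm from hinge axis to this end. Its upper face, flat, is 5.5 mm above the hinge axis; the last 10 mm are a finger tab bent up 0.42 rad (this point 10 mm above the axis when flat). Axes of the lever: -x from hinge to this end, y along the hinge.
- latch_lever (a joint): Lever: 0 flat over the rear shell (end to -x) on a hard stop, 1.57 upright, 1.9 open stop, leaning to the keeper; only near that stop does the loop reach past the lip, by 3 mm. Stiff hinge (0.03 N m), stays where left. Loop hooked, it loads up below 1.35, needs about 8 N at its end near 0.9, passes centre at about 0.3, then drops on to its catch at 0.1; let go above 0.3 it springs open.
- latch_loop (a joint): Loop in the lever: about 0 when fastened, growing as the bar is raised up and back, to 2.95 folded back on the lever. The arms rise towards +x at (this minus the lever's angle minus 0.08) from level.
- latch_catch (a joint): Spring catch past the lever's end: upright steel leaf 14 mm wide with a slanting nose, 48 to 56 mm to -x of the lever's hinge axis, top 20 mm above the axis. 0 at rest; it leans away (about 0.05) as the lever's end pushes past, then clicks back over it, 2 mm above the flat tab. From 0.1 the lever takes 9 to 18 N, pressed 36 mm from its hinge, to click. Press it 30 to 40 mm out, clear of the catch.
- front_shell (a joint): Front shell, hinged at the bottom: 0 resting loose on its springy gasket, 5 mm open at the top; about -0.015 when the latch is fastened; -0.0208 metal to metal.
- drive_center (a point): Bystander: centre of a light grey motor drive, 110 x 75 x 125 mm, standing off the case's +y end.
- screwdriver_grip (a point): Bystander: middle of the handle of a screwdriver with a blue handle, 200 mm long, lying on the bench on the rear shell's side.
- crimper: Bystander: crimping pliers with green handles, 170 mm long, lying on the bench on the front shell's side; origin under their joint.
- contactor_center (a point): Bystander: centre of a black contactor, 75 x 45 x 79 mm, standing off the case's -y end.

How it is judged:
By the outcome, as a careful person would: the job done as asked, in the order asked, and still so for the second after the job is handed in, with the robot touching nothing.
It also fails if it takes over 67 s, if anything falls off the work surface, if the arm or the gripper's body presses on something with over 40 N, if the wrist force passes 120 N, or if a joint passes its speed limit or range.

## Working session

There is one attempt and no reset: what is moved stays moved. The work goes in short steps, Python scripts to look and compute and a tool call to move; the robot and the scene stay as the last step left them, time stands still between calls to the robot, and variables do not carry over. Pictures are saved under pics/ and viewed, about 8 in all and at most 12, crops included, and the job is handed in when it is done.

Besides the shell and the picture viewer there is one more tool, called after "Emit:" by a JSON object that holds its "method" and its "body", one argument or row to a line. play_rows: Moves the arm, as the interface text tells. Its arguments: {"type":"object","properties":{"commands":{"type":"array"},"gripper":{"type":"number"}},"required":["commands"]}

```bash
mkdir -p pics; python3 - <<'E'
from rig import *
import numpy as np, cv2
for n in ("side","top"):
    c=capture(n); np.savez(f"{n}0.npz",**c)
    cv2.imwrite(f"pics/{n}0.png",c["frame"][:,:,::-1]); print(n,c["mtx"],c["dist_coeffs"],c["cam_to_world"])
s=read_state();print(s)
E
```

```text
side [[523.47079513   0.         280.35955393]
 [  0.         523.47079513 201.08935633]
 [  0.           0.           1.        ]] [0.04536458 0.         0.         0.         0.        ] [[-0.8445164  -0.31007173  0.43663207  0.08327255]
 [-0.53541666  0.47212161 -0.70030721  0.77126675]
 [ 0.01100203 -0.82520101 -0.56473201  0.80141237]
 [ 0.          0.          0.          1.        ]]
top [[434.76222729   0.         279.55342657]
 [  0.         434.76222729 213.46507184]
 [  0.           0.           1.        ]] [-0.00100269  0.          0.          0.          0.        ] [[ 0.01839606 -0.99791762  0.06182237  0.5226738 ]
 [-0.99957342 -0.01975898 -0.02150713  0.00318364]
 [ 0.0226839  -0.06140035 -0.99785542  1.06654652]
 [ 0.          0.          0.          1.        ]]
{'time_s': 0.1, 'joint_positions': array([-8.05855117e+01,  3.02739366e+01,  8.21490865e+01, -2.99592932e-04,
        6.76893707e+01, -1.02297555e+01]), 'qvel': array([ 0.03027909, -0.12040003, -0.22622758, -0.00890431,  0.02367872,
        0.02672835]), 'tau': array([-5.10397986e-04, -4.40985382e+01, -1.77150589e+01,  6.34156773e-02,
        5.34085685e-02, -3.59435217e-05]), 'position': array([ 0.2100114 , -0.58801057,  0.24666602]), 'tcp_rot': array([[ 3.36180485e-01, -3.25648477e-04,  9.41797524e-01],
       [-9.41795600e-01,  1.93442755e-03,  3.36180467e-01],
       [-1.93131574e-03, -9.99998076e-01,  3.43622489e-04]]), 'force': array([-0.22845675,  0.32051162, -0.06556133]), 'moment': array([ 0.03508622,  0.05797515, -0.02854952]), 'opening': 0.9953790310010384}
```

View pics/side0.png

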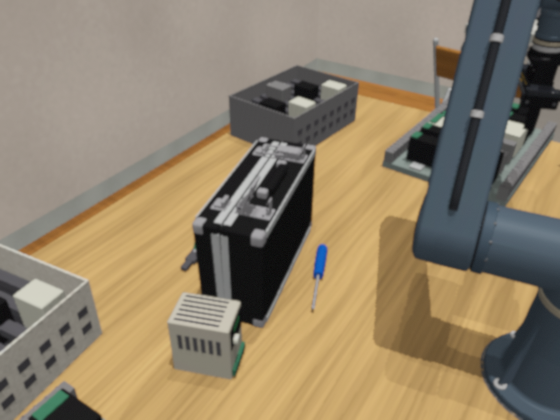

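View pics/top0.png

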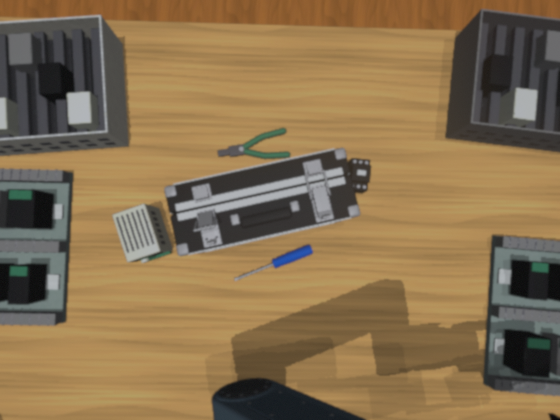

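```bash
cat > h.py <<'E'
import numpy as np, cv2
def ld(f): return dict(np.load(f))
def ray(c,px):
    u=cv2.undistortPoints(np.array(px,float).reshape(-1,1,2),c["mtx"],c["dist_coeffs"]).reshape(-1,2)
    d=np.c_[u,np.ones(len(u))]
    T=c["cam_to_world"]; return T[:3,3],d@T[:3,:3].T
def onz(c,px,z):
    o,d=ray(c,px); return o+d*((z-o[2])/d[:,2])[:,None]
def cloud(c):
    h,w=c["depth"].shape; v,u=np.mgrid[:h,:w]
    o,d=ray(c,np.c_[u.ravel(),v.ravel()])
    return (o+d*c["depth"].ravel()[:,None]).reshape(h,w,3)
def proj(c,P):
    T=np.linalg.inv(c["cam_to_world"])
    return cv2.projectPoints(np.atleast_2d(P).astype(float),cv2.Rodrigues(T[:3,:3])[0],T[:3,3],c["mtx"],c["dist_coeffs"])[0].reshape(-1,2)
E
python3 - <<'E'
from h import *
for n in("top","side"):
    c=ld(n+"0.npz");P=cloud(c)
    m=(P[...,2]>.222)&(P[...,2]<.24)&(abs(P[...,0]-.56)<.2)&(P[...,1]>-.25)&(P[...,1]<.35)&(c["depth"]>0)
    m=m.astype(np.uint8)
    k,l,s,ce=cv2.connectedComponentsWithStats(m); i=1+s[1:,4].argmax()
    Q=P[l==i]; r=cv2.minAreaRect((Q[:,:2]*1000).astype(np.float32))
    print(n,s[i],r,cv2.boxPoints(r), np.percentile(Q[:,2],[10,50,90]))
c=ld("top0.npz"); a=cv2.resize(c["frame"][140:265,155:375],None,fx=3.6,fy=3.6,interpolation=cv2.INTER_CUBIC)
cv2.imwrite("pics/topc.png",a[:,:,::-1])
c=ld("side0.npz"); a=cv2.resize(c["frame"][130:280,190:330],None,fx=4,fy=4,interpolation=cv2.INTER_CUBIC)
cv2.imwrite("pics/sidec.png",a[:,:,::-1])
E
```

```text
top [  164   148   196   108 11502] ((598.9112548828125, 19.8533935546875), (141.1763916015625, 361.0874328613281), 13.763496398925781) [[ 487.39594  178.419  ]
 [ 573.3039  -172.30017]
 [ 710.4266  -138.71222]
 [ 624.5186   212.00696]] [0.22768162 0.23002594 0.23229203]
side [ 192  138  124  104 5849] ((598.9381713867188, 22.135635375976562), (142.90643310546875, 363.1062927246094), 13.904618263244629) [[ 485.95038  181.19809]
 [ 573.2071  -171.26813]
 [ 711.92596 -136.92682]
 [ 624.66925  215.5394 ]] [0.22831411 0.23073397 0.23284401]
```

View pics/topc.png

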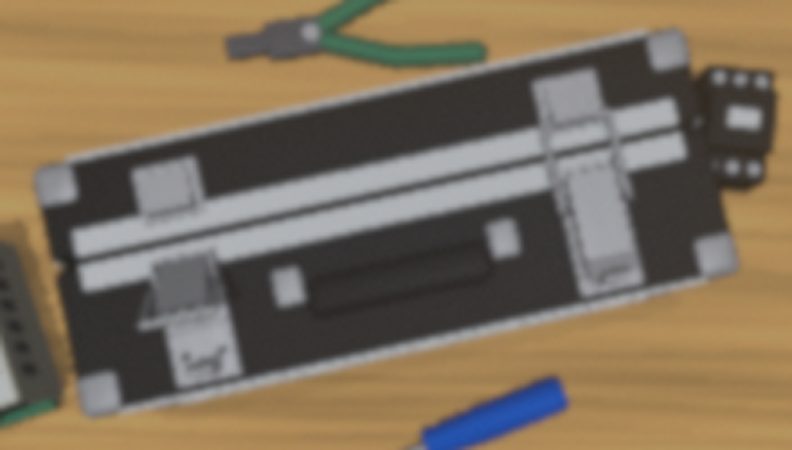

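View pics/sidec.png

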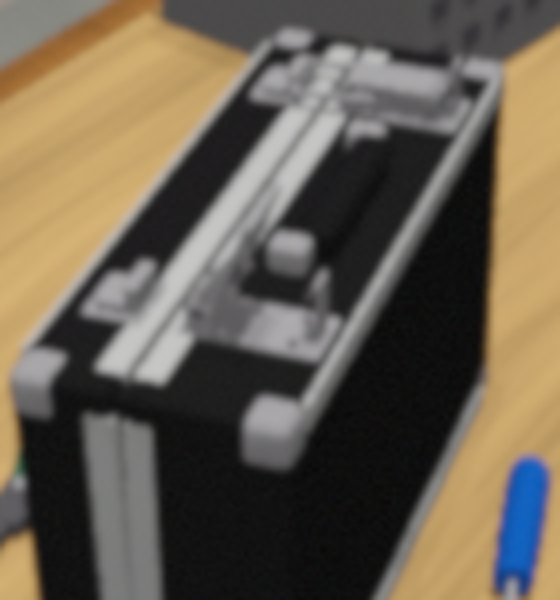

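```bash
cat >> h.py <<'E'
A=np.deg2rad(13.8); R=np.array([[np.cos(A),-np.sin(A),0],[np.sin(A),np.cos(A),0],[0,0,1]])
E
python3 - <<'E'
from h import *
c=ld("top0.npz")
pl=onz(c,[[155+72/3.6,140+262/3.6],[155+690/3.6,140+130/3.6]],.23); print(pl, np.rad2deg(np.arctan2(*(pl[0]-pl[1])[:2])))
O0=np.array([.6095,.0225,0.]); print((pl-O0)@R)
for n in("top","side"):
    c=ld(n+"0.npz");P=cloud(c); Q=(P-O0)@R
    m=(abs(Q[...,1]-.11)<.026)&(Q[...,2]>.246)&(abs(Q[...,0])<.09)&(c["depth"]>0)
    q=Q[m]*1000; v,u=np.nonzero(m)
    print(n,len(q))
    for z0 in range(246,320,4):
        s=q[(q[:,2]>=z0)&(q[:,2]<z0+4)]
        if len(s): print(z0,len(s),"x",np.percentile(s[:,0],[0,25,50,75,100]).round(1),"y",np.percentile(s[:,1],[0,25,50,75,100]).round(1))
    # keeper plate & twin
    for nm,y in(("open",.11),("twin",-.11)):
      for x0 in range(-70,60,6):
        s=Q[(abs(Q[...,1]-y)<.008)&(Q[...,0]*1000>=x0)&(Q[...,0]*1000<x0+6)&(Q[...,2]>.2)]
        if len(s): print(nm,x0,len(s),(np.percentile(s[:,2],[5,50,95])*1000).round(1),end=";")
      print()
E
```

```text
[[ 0.57185175  0.1857334   0.23      ]
 [ 0.64988322 -0.14408099  0.23      ]] -13.310964194917139
[[ 0.00237513  0.16750192  0.23      ]
 [-0.00051761 -0.17140526  0.23      ]]
top 374
246 54 x [-21.5 -13.2 -10.9  20.   24.8] y [ 92.9  97.9 109.4 117.5 125.9]
250 27 x [-70.7 -16.1 -15.1 -14.  -12.1] y [ 97.1 102.6 107.2 114.2 122.6]
254 30 x [-66.8 -24.1 -19.  -17.4 -15.8] y [ 89.9  98.9 106.  114.3 127.7]
258 38 x [-67.9 -28.4 -22.5 -20.6 -18.1] y [ 89.9 104.  110.4 116.5 127.1]
262 39 x [-70.7 -67.9 -25.3 -23.7 -21.1] y [ 89.6 104.6 109.  114.6 128.4]
266 25 x [-69.2 -28.1 -27.4 -26.6 -25. ] y [ 91.2 101.8 109.3 117.1 128.5]
270 25 x [-32.7 -31.  -30.3 -29.6 -28.3] y [ 90.9 107.5 113.4 119.  130.5]
274 25 x [-35.6 -33.7 -33.  -32.1 -29.6] y [ 92.5  98.7 107.8 118.4 127.6]
278 17 x [-37.5 -35.6 -34.8 -34.1 -32.5] y [ 90.7 103.7 110.9 114.7 125.7]
282 12 x [-37.5 -36.8 -36.6 -35.4 -34.1] y [ 90.5  99.7 108.2 120.2 128.9]
286 14 x [-39.  -38.5 -37.9 -37.5 -36.2] y [ 90.3 103.9 113.2 119.3 128.4]
290 9 x [-39.6 -39.5 -39.3 -38.6 -38.6] y [ 90.3  97.7 106.8 114.2 130.2]
294 22 x [-44.3
[... 3205 characters left out ...]
228.5 229.9 231.3];open 56 12 [227.9 229.3 231.7];
twin -70 32 [232.6 252.5 265. ];twin -64 18 [231.1 234.3 253. ];twin -58 16 [231.6 249.2 251.2];twin -52 23 [231.4 248.  251.3];twin -46 19 [231.4 233.5 252.2];twin -40 21 [231.1 249.6 251.8];twin -34 16 [230.9 241.  251. ];twin -28 16 [232.1 249.7 251.6];twin -22 9 [238.4 250.  250.8];twin -16 8 [248.1 250.6 251.6];twin -4 2 [229.4 230.3 231.2];twin 2 6 [224.7 226.2 230.2];twin 8 4 [230.  231.  233.1];twin 14 22 [232.2 240.9 247. ];twin 20 11 [236.1 246.1 246.8];twin 26 7 [235.1 235.9 242. ];twin 32 11 [234.  236.7 237.9];twin 38 3 [234.2 235.3 236. ];twin 44 8 [228.8 230.3 232.2];twin 50 9 [229.1 230.2 232.7];twin 56 8 [227.3 230.5 231.5];
```

```bash
cat >> h.py <<'E'
from scipy.spatial.transform import Rotation as Ro
O=np.array([.6095,.0225,0.])
def w(x,y,z): return O+R@np.array([x,y,z])/1e3   # case mm -> world
def cs(p): return (R.T@(np.asarray(p)-O))*1e3      # world -> case mm
Rt=np.c_[R[:,0],[0,0,-1],-R[:,1]]                  # tool: jaws along case x, pointing down
def dlt(x,y,ztip,cmd): return (w(x,y,ztip+25)-cmd).round(4)
def st():
    from rig import read_state
    s=read_state(); p=cs(s["position"]); p[2]-=25
    print("t%.2f tip(case mm)"%s["time_s"],p.round(2),"Fcase",(R.T@s["force"]).round(1),"rv err",(Ro.from_matrix(Rt@s["tcp_rot"].T).as_rotvec()).round(4),"open %.3f"%s["opening"])
E
python3 - <<'E'
from h import *
st()
c=np.array([.21,-.589,.248]); print(w(-85,110,295), dlt(-85,110,340,c)); 
E
```

```text
Traceback (most recent call last):
  File "h.py", line 26, in st
    print("t%.2f tip(case mm)"%s["time_s"],p.round(2),"Fcase",(R.T@s["force"]).round(1),"rv err",(Ro.from_matrix(Rt@s["tcp_rot"].T).as_rotvec()).round(4),"open %.3f"%s["opening"])
                                                                                                  ~~~~~~~~~~~~~~^^^^^^^^^^^^^^^^^^^
  File "scipy/spatial/transform/_rotation.pyx", line 1143, in scipy.spatial.transform._rotation.Rotation.from_matrix
ValueError: Non-positive determinant (left-handed or null coordinate frame) in rotation matrix 0: [[ 5.51126612e-01 -8.34419703e-01 -1.79360146e-03]
 [-8.34421567e-01 -5.51126136e-01 -7.94386999e-04]
 [ 3.25648477e-04 -1.93442755e-03  9.99998076e-01]].
```

```bash
sed -i 's/-R\[:,1\]\]  /R[:,1]]  /' h.py; python3 - <<'E'
from h import *
st()
c=np.array([.21,-.589,.248]); print(w(-85,110,295), dlt(-85,110,340,c)); 
E
```

```text
t0.10 tip(case mm) [-533.58 -497.6   221.67] Fcase [-0.1  0.4 -0.1] rv err [-1.3000e-03 -1.7000e-03  1.4688e+00] open 0.995
[0.50071491 0.10904943 0.295     ] [0.2907 0.698  0.117 ]
```

Emit:
{"method": "play_rows", "body": {
  "commands": [
    [[0,0,0.06],[0,0,0]],
    [[0,0,0.117],[0,0,0.05]],
    [[0.018,0.043,0.117],[0,0,0.15]],
    [[0.036,0.087,0.117],[0,0,0.25]],
    [[0.055,0.131,0.117],[0,0,0.35]],
    [[0.073,0.174,0.117],[0,0,0.45]],
    [[0.091,0.218,0.117],[0,0,0.55]],
    [[0.109,0.262,0.117],[0,0,0.65]],
    [[0.127,0.305,0.117],[0,0,0.75]],
    [[0.145,0.349,0.117],[0,0,0.85]]
  ],
  "gripper": 0
}}

```text
time_s: 1.35
position: [0.3553, -0.238, 0.3643]
tcp_rot: [[0.93, -0.0, 0.366], [-0.366, 0.0, 0.93], [-0.0, -1.0, 0.0]]
force: [0.6, 0.1, 0.1]
opening: 0.02
```

Emit:
{"method": "play_rows", "body": {
  "commands": [
    [[0.018,0.043,0],[0,0,0.1]],
    [[0.036,0.087,0],[0,0,0.2]],
    [[0.055,0.131,0],[0,0,0.3]],
    [[0.073,0.174,0],[0,0,0.4]],
    [[0.091,0.218,0],[0,0,0.5]],
    [[0.109,0.262,0],[0,0,0.56]],
    [[0.127,0.305,0],[0,0,0.6188]],
    [[0.1457,0.349,0],[0,0,0.6188]],
    [[0.1457,0.349,0],[0,0,0.6188]],
    [[0.1457,0.349,0],[0,0,0.6188]]
  ]
}}

```text
time_s: 2.6
position: [0.5002, 0.1092, 0.364]
tcp_rot: [[0.971, -0.002, -0.239], [0.239, -0.001, 0.971], [-0.002, -1.0, -0.0]]
force: [-0.8, -0.5, -0.8]
opening: 0.007
```

```bash
python3 - <<'E'
from h import *
from rig import *
st()
for n in("side","top"):
    c=capture(n); np.savez(n+"1.npz",**c)
c=ld("side1.npz");a=cv2.resize(c["frame"][60:260,180:380],None,fx=3,fy=3,interpolation=cv2.INTER_CUBIC)
cv2.imwrite("pics/side1.png",a[:,:,::-1])
E
```

```text
t2.60 tip(case mm) [-85.5  110.25 338.99] Fcase [-0.9 -0.3 -0.8] rv err [ 0.0007 -0.0017 -0.0006] open 0.007
```

View pics/side1.png

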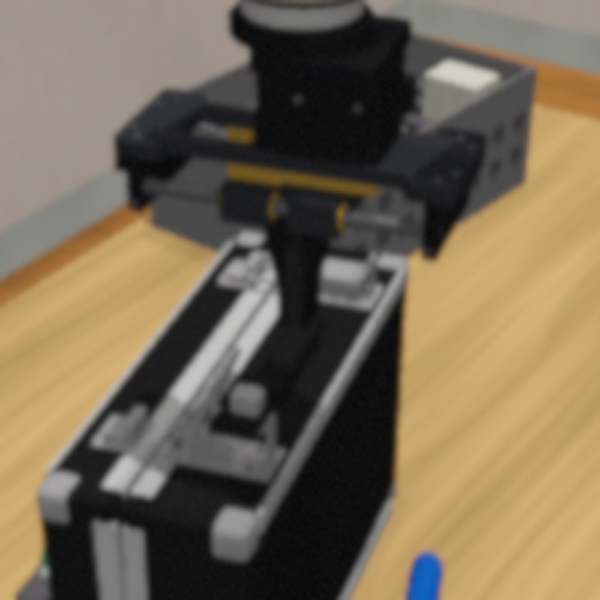

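```bash
python3 - <<'E'
from h import *
c=ld("side1.npz");print((proj(c,w(-85.5,110,339))-[180,60])*3)
for n in("side","top"):
    c=ld(n+"1.npz");Q=((cloud(c)-O)@R)*1e3
    for z0 in range(325,440,8):
        s=Q[(abs(Q[...,1]-110)<60)&(abs(Q[...,0]+85)<110)&(Q[...,2]>=z0)&(Q[...,2]<z0+8)]
        if len(s): print(n,z0,len(s),"x",np.percentile(s[:,0],[2,50,98]).round(1),"y",np.percentile(s[:,1],[2,50,98]).round(1))
E
```

```text
[[296.59647974 318.66055135]]
side 333 10 x [-94.2 -87.5 -78.6] y [113.1 118.4 120.3]
side 341 51 x [-95.6 -88.6 -78.6] y [ 98.5 118.6 121.4]
side 349 56 x [-95.4 -89.1 -78.6] y [100.5 118.7 122.6]
side 357 57 x [-96.4 -88.2 -78.1] y [100.5 119.2 122.6]
side 365 66 x [-97.7 -87.6 -76.2] y [102.8 119.  122.2]
side 373 69 x [-99.1 -86.2 -72.9] y [104.3 119.3 122.8]
side 381 88 x [-101.   -87.   -73.7] y [103.7 119.5 122.9]
side 389 77 x [-102.2  -84.4  -71.4] y [105.8 119.8 123.1]
side 397 33 x [-101.3  -79.   -70.8] y [117.1 120.4 122.5]
side 405 43 x [-173.1 -108.1   -0.6] y [ 82.6 123.5 146.5]
side 413 297 x [-172.9  -92.7   -2.4] y [ 79.6 145.1 149.1]
side 421 582 x [-172.1  -82.1   -4.6] y [105.9 142.2 148.8]
side 429 445 x [-178.2  -81.3   -0.8] y [121.  141.5 149.3]
side 437 403 x [-178.6  -90.5    4.3] y [ 88.4 133.3 147.4]
top 405 3 x [-7.6 -7.6 -3.5] y [71.9 72.9 74.1]
top 413 13 x [-167.6 -109.3   -2.2] y [71.3 71.5 73.9]
top 421 199 x [-165.6 -113.2  -16.9] y [ 71.3  78.8 140.4]
top 429 24 x [-174.7 -113.4    4.1] y [71.2 72.  79.1]
top 437 31 x [-177.7  -23.8    2.9] y [ 71.6  73.6 127.5]
```

Emit:
{"method": "play_rows", "body": {
  "commands": [
    [[0,0,-0.02],[0,0,0]],
    [[0,0,-0.045],[0,0,0]],
    [[0,0,-0.064],[0,0,0]],
    [[0.0117,0.0029,-0.064],[0,0,0]],
    [[0.0234,0.0057,-0.064],[0,0,0]],
    [[0.0272,0.0067,-0.064],[0,0,0]],
    [[0.0311,0.0076,-0.064],[0,0,0]],
    [[0.034,0.0083,-0.064],[0,0,0]],
    [[0.036,0.0088,-0.064],[0,0,0]],
    [[0.036,0.0088,-0.064],[0,0,0]]
  ]
}}

```text
time_s: 3.95
position: [0.5366, 0.1183, 0.3006]
tcp_rot: [[0.971, -0.0, -0.239], [0.239, -0.0, 0.971], [-0.0, -1.0, 0.0]]
force: [-1.5, 0.3, 1.4]
opening: 0.007
```

Emit:
{"method": "play_rows", "body": {
  "commands": [
    [[0.003,0.0007,0],[0,0,0]],
    [[0.006,0.0014,0],[0,0,0]],
    [[0.009,0.0022,0],[0,0,0]],
    [[0.012,0.0029,0],[0,0,0]],
    [[0.015,0.0037,0],[0,0,0]],
    [[0.015,0.0037,0],[0,0,0]]
  ]
}}

```text
time_s: 4.7
position: [0.5526, 0.122, 0.3005]
tcp_rot: [[0.971, 0.001, -0.238], [0.238, 0.0, 0.971], [0.002, -1.0, -0.0]]
force: [-0.5, 0.1, -0.2]
opening: 0.002
```

```bash
cat > look.py <<'E'
import sys
from h import *
from rig import *
def look(tag,show=False):
    st()
    for n in("side","top"):
        c=capture(n); np.savez(f"{n}{tag}.npz",**c); Q=((cloud(c)-O)@R)*1e3
        m=(abs(Q[...,1]-110)<26)&(Q[...,2]>246)&(abs(Q[...,0])<62)&(Q[...,2]<330)&(c["depth"]>0)&(c["frame"].min(2)>75)
        q=Q[m]
        for z0 in range(246,320,6):
            s=q[(q[:,2]>=z0)&(q[:,2]<z0+6)]
            if len(s)>1: print(n,z0,len(s),"x",np.percentile(s[:,0],[0,25,50,75,100]).round(1),"y",np.percentile(s[:,1],[0,50,100]).round(1))
    c=ld(f"side{tag}.npz");a=cv2.resize(c["frame"][130:260,190:330],None,fx=4,fy=4,interpolation=cv2.INTER_CUBIC)
    b=ld(f"top{tag}.npz")["frame"][165:255,160:260]; b=cv2.resize(b,None,fx=4,fy=4,interpolation=cv2.INTER_CUBIC)
    cv2.imwrite(f"pics/s{tag}.png",a[:,:,::-1]);cv2.imwrite(f"pics/t{tag}.png",b[:,:,::-1])
look(sys.argv[1])
E
python3 look.py 2
```

```text
t4.70 tip(case mm) [-31.5  110.17 275.51] Fcase [-0.5  0.2 -0.2] rv err [-0.0002  0.0015  0.0002] open 0.002
side 246 50 x [-22.  -18.7 -11.7  20.3  25.7] y [ 93.4 121.7 128.9]
side 252 19 x [-23.9 -21.5 -21.1 -18.7 -13. ] y [ 97.3 119.8 130. ]
side 258 30 x [-25.5 -22.  -20.6 -18.4 -13.2] y [ 96.1 122.7 131.2]
side 264 12 x [-21.1 -19.9 -18.4 -17.7 -16.9] y [111.5 125.5 131.4]
side 270 15 x [-20.2 -19.4 -19.1 -18.  -16.5] y [116.8 128.3 131. ]
side 276 12 x [-34.3 -20.4 -19.  -18.  -16.9] y [119.  124.8 129.9]
side 282 14 x [-40.6 -20.2 -19.2 -17.3 -15.1] y [100.2 128.2 132.4]
side 288 14 x [-41.5 -22.5 -19.9 -18.1 -15. ] y [ 99.5 123.3 131.2]
side 294 15 x [-42.1 -19.9 -18.3 -16.9 -16.1] y [103.9 128.5 131.8]
side 300 15 x [-43.8 -17.5 -16.2 -14.8 -12.9] y [102.2 126.8 132.6]
side 306 7 x [-44.5 -44.3 -43.7 -30.5 -14.9] y [101.8 109.6 128.7]
side 312 3 x [-45.1 -45.  -44.9 -44.7 -44.5] y [100.3 101.1 104.4]
```

Emit:
{"method": "play_rows", "body": {
  "commands": [
    [[0.0024,0.0006,0],[0,0,0]],
    [[0.0048,0.0012,0],[0,0,0]],
    [[0.0073,0.0018,0],[0,0,0]],
    [[0.0097,0.0024,0],[0,0,0]],
    [[0.0117,0.0029,0],[0,0,0]],
    [[0.0117,0.0029,0],[0,0,0]],
    [[0.0117,0.0029,0],[0,0,0]]
  ]
}}

```text
time_s: 5.68
position: [0.5637, 0.1248, 0.3005]
tcp_rot: [[0.971, 0.001, -0.238], [0.238, 0.0, 0.971], [0.001, -1.0, -0.0]]
force: [-0.0, 0.3, -0.6]
opening: 0.004
```

```bash
python3 look.py 3
```

```text
t5.67 tip(case mm) [-20.04 110.25 275.55] Fcase [ 0.   0.2 -0.6] rv err [-0.      0.0005  0.0001] open 0.004
side 246 57 x [-22.2 -18.7 -13.3  20.5  25.4] y [ 92.5 119.  130.5]
side 252 16 x [-20.4 -19.3 -18.  -17.  -11.4] y [ 98.3 121.2 128.3]
side 258 41 x [-20.6 -17.1 -13.1 -11.6  -8.3] y [ 97.5 122.3 132.2]
side 264 29 x [-19.9 -11.8 -10.7  -8.   -0.5] y [105.6 124.  130.6]
side 270 19 x [-11.  -10.5  -4.9  -1.9   2.4] y [115.2 127.7 132.4]
side 276 25 x [-30.1 -29.   -8.8   4.8  10.5] y [ 92.1 121.6 133.1]
side 282 32 x [-30.6   1.9  10.   12.6  17.9] y [ 91.2 122.7 131.8]
side 288 48 x [-29.5  14.5  16.6  17.5  20.3] y [ 89.6 116.2 129.9]
side 294 9 x [-30.4  -6.9  -5.6  -4.9  16.1] y [103.7 116.9 123.1]
side 300 4 x [-31.8 -31.5 -31.2 -30.9 -30.7] y [ 99.1 103.3 105.9]
side 306 3 x [-32.2 -32.1 -32.  -31.9 -31.8] y [102.8 106.9 107.1]
side 312 5 x [-34.2 -34.  -33.5 -33.3 -33.1] y [100.8 104.7 107.2]
side 318 5 x [-35.4 -35.  -34.2  -7.4  -7.1] y [102.4 109.3 121.2]
```

Emit:
{"method": "play_rows", "body": {
  "commands": [
    [[0.0015,0.0004,0],[0,0,0]],
    [[0.0029,0.0007,0],[0,0,0]],
    [[0.0044,0.0011,0],[0,0,0]],
    [[0.0058,0.0014,0],[0,0,0]],
    [[0.0068,0.0017,0],[0,0,0]],
    [[0.0068,0.0017,0],[0,0,0]]
  ]
}}

```text
time_s: 6.52
position: [0.5705, 0.1266, 0.3006]
tcp_rot: [[0.971, 0.0, -0.238], [0.238, 0.0, 0.971], [0.0, -1.0, 0.0]]
force: [0.4, -0.1, -1.0]
opening: 0.004
```

```bash
python3 look.py 4
```

```text
t6.53 tip(case mm) [-13.02 110.35 275.6 ] Fcase [ 0.4 -0.2 -1. ] rv err [-0.0001  0.0004  0.0001] open 0.004
side 246 85 x [-22.4 -15.8   0.4  18.6  25.3] y [ 90.9 120.7 132. ]
side 252 32 x [-19.3 -16.8 -14.1  -7.7   2.2] y [ 97.2 123.5 132. ]
side 258 48 x [-18.7 -15.3 -11.3  -8.2  -5.9] y [ 94.5 121.9 133.3]
side 264 23 x [-16.4  -8.   -7.3  -6.3  -4. ] y [ 98.  117.5 124.9]
side 270 9 x [-7.  -6.1 -5.2 -4.3 -3.7] y [114.  120.9 123.4]
side 276 8 x [-23.3 -22.5 -13.   -3.5  -3.1] y [ 99.4 120.8 124.4]
side 282 10 x [-22.9 -17.1  -2.4  -1.2   1. ] y [ 97.5 121.1 123.9]
side 288 24 x [-22.1  -0.2   1.5   3.1   4.8] y [ 97.9 115.5 124. ]
side 294 5 x [-23.2 -22.7 -22.6 -22.5 -22.3] y [ 98.5 100.4 103.9]
side 300 5 x [-24.6 -24.5 -24.1 -23.9 -23.6] y [101.  106.7 108. ]
side 306 2 x [-25.7 -25.4 -25.2 -25.  -24.8] y [100.7 102.2 103.6]
side 312 2 x [-26.6 -20.3 -14.1  -7.8  -1.5] y [107.9 114.6 121.4]
side 318 2 x [-2.9 -2.1 -1.4 -0.7  0.1] y [121.6 122.9 124.2]
```

Emit:
{"method": "play_rows", "body": {
  "commands": [
    [[0.001,0.0002,0],[0,0,0]],
    [[0.002,0.0005,0],[0,0,0]],
    [[0.0029,0.0007,0],[0,0,0]],
    [[0.0029,0.0007,0],[0,0,0]]
  ]
}}

```text
time_s: 7.12
position: [0.5735, 0.1273, 0.3006]
tcp_rot: [[0.971, 0.001, -0.238], [0.238, 0.0, 0.971], [0.001, -1.0, -0.0]]
force: [-0.0, -0.6, -0.1]
opening: 0.008
```

Emit:
{"method": "play_rows", "body": {
  "commands": [
    [[0.001,0.0002,0],[0,0,0]],
    [[0.0019,0.0005,0],[0,0,0]],
    [[0.0019,0.0005,0],[0,0,0]]
  ]
}}

```text
time_s: 7.5
position: [0.5742, 0.1274, 0.3005]
tcp_rot: [[0.971, -0.002, -0.239], [0.239, -0.001, 0.971], [-0.002, -1.0, -0.0]]
force: [-4.7, -1.0, 2.3]
opening: 0.003
```

```bash
python3 look.py 5
```

```text
t7.50 tip(case mm) [ -9.21 110.33 275.47] Fcase [-4.8  0.2  2.3] rv err [ 0.0007 -0.0023  0.    ] open 0.003
side 246 88 x [-22.1 -15.8  -9.8  15.4  25.7] y [ 92.3 120.2 133.3]
side 252 35 x [-17.8 -15.   -8.5  -5.3   1.6] y [ 96.  123.1 131.4]
side 258 57 x [-17.9 -13.6 -10.   -6.6  -3.2] y [ 95.5 116.7 132.5]
side 264 19 x [-13.4  -6.   -4.9  -3.9  -2.2] y [ 97.5 119.  123.4]
side 270 9 x [-3.8 -2.9 -1.9 -1.   0.2] y [115.4 121.5 124.8]
side 276 12 x [-19.8 -19.1 -18.1  -0.8   1.7] y [ 98.3 114.2 123.7]
side 282 15 x [-19.7   1.7   3.    4.5   7.5] y [ 99.5 118.8 124. ]
side 288 21 x [-19.2 -18.2   6.4   8.3  10.4] y [ 97.8 114.5 122.4]
side 294 3 x [-20.  -19.4 -18.9 -18.5 -18.2] y [ 99.2 102.5 107.1]
side 306 2 x [0.9 1.1 1.3 1.5 1.7] y [119.3 120.1 120.8]
side 312 2 x [0.6 1.2 1.8 2.4 3. ] y [120.  120.6 121.2]
```

```bash
python3 - <<'E'
from h import *
c=ld("side5.npz");Q=((cloud(c)-O)@R)*1e3
m=(abs(abs(Q[...,1]-110)-20)<6)&(Q[...,0]>-10)&(Q[...,0]<45)&(Q[...,2]>233)&(Q[...,2]<262)
s=Q[m]; s=s[np.argsort(s[:,0])]
for a in range(-10,45,4):
    for sg in(-1,1):
        k=s[(s[:,0]>=a)&(s[:,0]<a+4)&((s[:,1]-110)*sg>0)]
        if len(k): print(a,sg,len(k),k[:,2].round(1),k[:,1].round(0))
E
```

```text
-10 -1 1 [248.6] [96.]
-10 1 15 [240.8 236.4 256.2 236.7 237.7 241.7 259.2 245.7 255.  243.5 247.6 256.8
 236.5 238.5 253.8] [126. 126. 129. 130. 125. 127. 130. 127. 130. 127. 126. 130. 126. 126.
 130.]
-6 1 5 [255.7 257.  255.8 253.  253.9] [129. 128. 130. 129. 131.]
-2 1 6 [233.5 252.9 253.6 254.8 253.3 254.6] [131. 127. 131. 130. 131. 130.]
2 1 5 [248.5 249.7 250.3 249.5 250.8] [128. 130. 128. 131. 126.]
6 1 4 [250.9 249.3 233.5 249.4] [129. 131. 135. 128.]
10 -1 4 [233.2 233.  248.8 246.5] [94. 86. 93. 93.]
10 1 6 [248.  249.8 249.  248.6 244.2 247.5] [130. 129. 132. 128. 128. 130.]
14 -1 4 [242.4 246.3 245.5 243.2] [92. 94. 89. 93.]
14 1 6 [244.  247.9 245.1 245.8 238.2 245.5] [129. 128. 131. 129. 124. 132.]
18 -1 2 [244.8 242.1] [93. 92.]
18 1 4 [248.3 245.2 233.5 243.9] [133. 129. 125. 131.]
22 -1 2 [243.  242.1] [91. 91.]
22 1 7 [243.2 239.3 243.5 243.9 241.2 242.9 241.3] [130. 128. 128. 132. 131. 128. 132.]
26 -1 1 [242.8] [92.]
26 1 4 [239.3 239.1 242.2 239.2] [126. 130. 124. 127.]
30 -1 2 [238.5 239.1] [91. 95.]
30 1 4 [239.3 242.5 240.9 239.7] [131. 125. 130. 124.]
34 -1 1 [237.4] [90.]
38 1 1 [233.2] [125.]
```

View pics/s5.png

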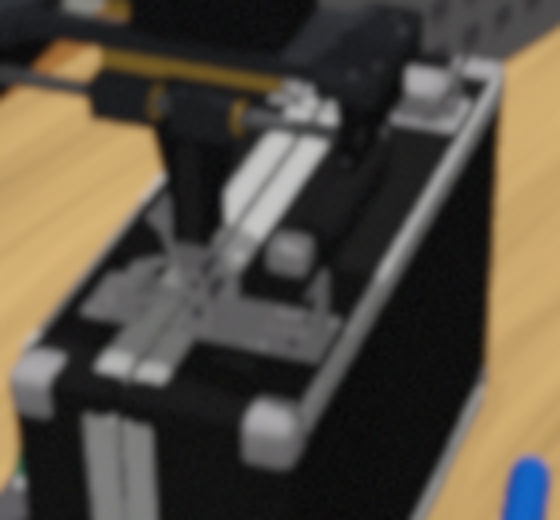

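Emit:
{"method": "play_rows", "body": {
  "commands": [
    [[-0.003,-0.0007,0],[0,0,0]],
    [[-0.0058,-0.0014,0],[0,0,0]],
    [[-0.0058,-0.0014,0.018],[0,0,0]],
    [[-0.0058,-0.0014,0.032],[0,0,0]],
    [[0.01,0.0024,0.032],[0,0,0]],
    [[0.025,0.0061,0.032],[0,0,0]],
    [[0.0374,0.0092,0.032],[0,0,0]],
    [[0.0374,0.0092,0.018],[0,0,0]],
    [[0.0374,0.0092,0.003],[0,0,0]],
    [[0.0374,0.0092,0.003],[0,0,0]]
  ]
}}

```text
time_s: 8.85
position: [0.6107, 0.1367, 0.301]
tcp_rot: [[0.971, -0.006, -0.238], [0.238, -0.0, 0.971], [-0.005, -1.0, 0.001]]
force: [-0.5, -0.3, 0.6]
opening: 0.003
```

```bash
python3 look.py 6;  python3 - <<'E'
from h import *
c=ld("side6.npz");Q=((cloud(c)-O)@R)*1e3
m=(abs(Q[...,1]-129)<5)&(Q[...,0]>-10)&(Q[...,0]<45)&(Q[...,2]>236)&(Q[...,2]<262)
s=Q[m]
for a in range(-10,45,4):
    k=s[(s[:,0]>=a)&(s[:,0]<a+4)]
    if len(k): print(a,np.sort(k[:,2]).round(1))
E
```

```text
t8.85 tip(case mm) [ 28.37 110.68 276.01] Fcase [-0.6 -0.2  0.6] rv err [ 0.0003 -0.0056  0.0001] open 0.003
side 246 93 x [-22.5 -15.5  -8.3  18.6  25.1] y [ 91.8 121.4 131.9]
side 252 40 x [-19.  -15.5 -13.5  -7.    1.8] y [ 97.3 123.1 131.9]
side 258 53 x [-16.  -12.6  -9.8  -7.1  -2.6] y [ 96.8 112.2 130. ]
side 264 32 x [-14.1  -5.6  -4.5  -3.9  -1.9] y [ 98.7 112.5 124.7]
side 270 27 x [-4.  -2.8 -2.3 -1.5  0.7] y [ 96.8 115.4 124.3]
side 276 33 x [-3.4 -0.8  0.3  1.7 36.2] y [ 96.1 113.  123.9]
side 282 34 x [-0.3  2.1  3.   4.1  7.3] y [ 99.9 112.5 124.5]
side 288 28 x [ 3.8  6.   7.   8.8 19.4] y [ 97.6 110.1 122.6]
side 294 2 x [17.6 17.6 17.6 17.7 17.7] y [101.5 101.6 101.6]
side 306 2 x [15.9 16.3 16.7 17.1 17.5] y [96.4 97.9 99.4]
-10 [236.6 237.  238.7 239.2 240.8 243.6 245.7 248.3 253.7 255.3 256.5 256.9
 257.5 258.1 258.6]
-6 [251.8 254.2 254.7 256.5]
-2 [250.6 251.8 252.2 253.9 254.4]
2 [248.9 249.7 250.7 251.5 251.7 251.8]
6 [248.5 248.8 250.3 250.7]
10 [245.2 246.9 247.8 248.8]
14 [238.1 245.8 247.1 248.  249.1]
18 [243.7 243.7 244.1 245.3 246.4]
22 [239.7 241.2 242.1 243.2 243.5 245.5]
26 [239.9 240.4 240.5 241.8]
30 [239.  239.2 241.1 241.8]
```

Emit:
{"method": "play_rows", "body": {
  "commands": [
    [[-0.008,-0.0027,0],[0,0,0]],
    [[-0.014,-0.0041,0],[0,0,0]],
    [[-0.019,-0.0054,0],[0,0,0]],
    [[-0.0235,-0.0065,0],[0,0,0]],
    [[-0.028,-0.0076,0.001],[0,0,0]],
    [[-0.032,-0.0086,0.0015],[0,0,0]],
    [[-0.036,-0.0095,0.002],[0,0,0]],
    [[-0.04,-0.0105,0.003],[0,0,0]],
    [[-0.043,-0.0113,0.003],[0,0,0]],
    [[-0.043,-0.0113,0.003],[0,0,0]]
  ]
}}

```text
time_s: 10.2
position: [0.5698, 0.1258, 0.3065]
tcp_rot: [[0.971, 0.001, -0.238], [0.238, 0.0, 0.971], [0.001, -1.0, 0.0]]
force: [3.7, 1.7, -2.7]
opening: 0.005
```

```bash
python3 look.py 7;  python3 - <<'E'
from h import *
c=ld("side7.npz");Q=((cloud(c)-O)@R)*1e3
m=(abs(Q[...,1]-129)<5)&(Q[...,0]>-20)&(Q[...,0]<45)&(Q[...,2]>236)&(Q[...,2]<262)
s=Q[m]
for a in range(-22,45,4):
    k=s[(s[:,0]>=a)&(s[:,0]<a+4)]
    if len(k): print(a,np.sort(k[:,2]).round(1))
E
```

```text
t10.20 tip(case mm) [-13.88 109.73 281.53] Fcase [ 4.   0.8 -2.7] rv err [-0.0005  0.0011  0.0001] open 0.005
side 246 78 x [-23.1 -12.9   1.2  17.1  23.8] y [ 90.  120.8 132.9]
side 252 36 x [-26.2 -21.6 -16.7 -12.1  -2.9] y [ 92.1 123.9 133.7]
side 258 40 x [-27.2 -24.1 -22.2 -19.7 -15.6] y [ 94.7 122.5 132.7]
side 264 15 x [-22.1 -20.2 -20.  -19.2 -17.2] y [ 99.1 121.4 125.3]
side 270 8 x [-23.7 -23.3 -22.4 -21.4 -18.9] y [ 97.3 118.8 124.4]
side 276 10 x [-26.  -24.5 -23.9 -23.1 -13.3] y [101.4 116.9 124. ]
side 282 19 x [-27.6 -26.7 -26.1 -23.1 -12.7] y [ 99.9 118.5 122.3]
side 288 23 x [-28.5 -27.5 -26.8 -26.4 -24.6] y [ 98.8 111.6 124.7]
side 294 13 x [-27.  -26.5 -25.4 -24.6 -23.1] y [ 98.8 106.  123.5]
side 300 3 x [-24.1 -23.8 -23.6 -23.3 -23.1] y [ 99.7 100.8 101.8]
side 318 2 x [-3.  -2.8 -2.7 -2.5 -2.3] y [118.4 119.4 120.3]
-22 [238.5 239.3 241.1 247.3 248.  249.6 254.1 256.6 258.2 258.7]
-18 [236.2 236.8 238.4 239.4 239.7 239.9 242.2 244.2 244.4 246.2 246.6 248.3
 248.6 253.6 253.8 255.2 256.5 258.  258.5]
-14 [237.3 237.9 239.  239.7 243.1 244.9 246.1 247.6 247.8 248.2 248.8 252.5
 253.  254.8 255.4 255.7]
-10 [237.3 237.7 238.5 240.  240.6 241.5 245.9 246.4 249.6 250.4 251.5 252.2
 252.5]
-6 [250.5 251.3 251.4 252.2]
-2 [248.  248.9 249.  250.4]
2 [245.8 247.4 248.2 248.3]
6 [243.2 244.6 246.7 247.4 247.8 247.8]
10 [242.4 243.2 243.6 244.7 245.9 246.4]
14 [240.1 242.1 242.7 244.5]
18 [238.4 239.7 241.7 241.8 241.9 242.8 243.1]
22 [240.3 240.8 246.4]
30 [237.2]
```

Emit:
{"method": "play_rows", "body": {
  "commands": [
    [[-0.0033,-0.0008,-0.0021],[0,0,0]],
    [[-0.0065,-0.0016,-0.0042],[0,0,0]],
    [[-0.0088,-0.0022,-0.0053],[0,0,0]],
    [[-0.011,-0.0027,-0.0064],[0,0,0]],
    [[-0.011,-0.0027,-0.0064],[0,0,0]]
  ]
}}

```text
time_s: 10.92
position: [0.5617, 0.1236, 0.3035]
tcp_rot: [[0.971, 0.01, -0.238], [0.238, 0.002, 0.971], [0.01, -1.0, -0.001]]
force: [4.7, 3.3, 6.9]
opening: 0.006
```

```bash
python3 look.py 8
```

```text
t10.93 tip(case mm) [-22.3  109.63 278.54] Fcase [5.3 2.1 6.9] rv err [-0.0018  0.0101  0.0002] open 0.006
side 246 79 x [-24.9 -10.8  -3.   15.8  22.6] y [ 91.  115.5 131.8]
side 252 42 x [-29.7 -24.9 -22.7 -18.7 -10.2] y [ 97.5 123.3 131.7]
side 258 24 x [-30.3 -25.8 -23.8 -20.7 -17.6] y [ 96.4 120.9 124.7]
side 264 5 x [-27.6 -25.9 -24.3 -23.6 -23.2] y [107.1 123.  125. ]
side 270 7 x [-29.7 -29.  -27.6 -26.8 -25. ] y [121.3 122.4 124.4]
side 276 13 x [-35.3 -31.5 -28.4 -21.  -14.7] y [116.9 119.4 123.3]
side 282 18 x [-36.8 -36.3 -36.  -33.9 -15.4] y [ 96.7 116.8 124.3]
side 288 22 x [-37.5 -36.8 -36.3 -35.9 -33. ] y [ 98.5 110.7 124.7]
side 294 2 x [-32.  -31.8 -31.7 -31.6 -31.4] y [ 96.1  99.4 102.6]
side 300 2 x [-33.  -32.9 -32.8 -32.7 -32.6] y [ 99.9 102.  104. ]
side 306 4 x [-34.  -33.8 -33.6 -33.6 -33.4] y [101.4 103.6 107.5]
side 312 3 x [-36.2 -35.7 -35.3 -35.2 -35. ] y [ 99.7 102.6 105.4]
side 318 4 x [-37.5 -37.4 -37.1 -36.8 -36.8] y [100.8 106.5 110.4]
```

Emit:
{"method": "play_rows", "body": {
  "commands": [
    [[-0.0022,-0.0005,-0.0015],[0,0,0]],
    [[-0.0044,-0.0011,-0.0031],[0,0,0]],
    [[-0.0063,-0.0015,-0.0049],[0,0,0]],
    [[-0.0083,-0.002,-0.0068],[0,0,0]],
    [[-0.0083,-0.002,-0.0068],[0,0,0]]
  ]
}}

```text
time_s: 11.65
position: [0.5518, 0.1212, 0.2963]
tcp_rot: [[0.971, 0.006, -0.239], [0.239, 0.001, 0.971], [0.006, -1.0, -0.001]]
force: [2.2, 1.2, 7.5]
opening: 0.004
```

```bash
python3 look.py 9
```

```text
t11.65 tip(case mm) [-32.49 109.64 271.29] Fcase [2.4 0.6 7.5] rv err [-0.0007  0.0059  0.    ] open 0.004
side 246 95 x [-31.3 -14.3  -9.3  14.6  22.3] y [ 89.7 120.3 133.6]
side 252 49 x [-33.7 -27.1 -21.6 -18.  -14.7] y [ 98.1 122.7 131.2]
side 258 20 x [-30.8 -29.6 -27.4 -25.4 -23.2] y [105.1 119.2 125.9]
side 264 11 x [-38.7 -37.1 -35.3 -33.6 -29.6] y [113.6 121.6 124. ]
side 270 14 x [-44.4 -43.3 -42.3 -39.6 -24. ] y [104.6 120.6 123.8]
side 276 10 x [-50.9 -50.3 -48.1 -45.6 -24.1] y [102.1 120.7 124.5]
side 282 15 x [-50.6 -50.2 -49.6 -45.3 -24.4] y [ 99.7 116.9 124.9]
side 288 5 x [-43.  -42.2 -26.2 -24.9 -24.5] y [ 99.2 118.7 122.7]
side 294 3 x [-43.7 -43.4 -43.  -42.9 -42.8] y [100.8 101.3 108.1]
side 300 3 x [-44.1 -44.  -43.8 -43.6 -43.4] y [ 96.8 103.1 104. ]
side 306 6 x [-46.5 -46.1 -45.7 -45.4 -44.9] y [ 99.8 103.4 107.9]
side 312 3 x [-47.  -46.8 -46.7 -46.5 -46.3] y [100.1 100.8 104.3]
```

Emit:
{"method": "play_rows", "body": {
  "commands": [
    [[-0.0017,-0.0004,-0.002],[0,0,0]],
    [[-0.0033,-0.0008,-0.0041],[0,0,0]],
    [[-0.0047,-0.0012,-0.0065],[0,0,0]],
    [[-0.006,-0.0015,-0.0089],[0,0,0]],
    [[-0.006,-0.0015,-0.0089],[0,0,0]]
  ]
}}

```text
time_s: 12.38
position: [0.5426, 0.1191, 0.2837]
tcp_rot: [[0.971, -0.004, -0.239], [0.239, -0.001, 0.971], [-0.004, -1.0, 0.0]]
force: [-1.1, -0.1, -0.5]
opening: 0.005
```

```bash
python3 -c "from h import *;st()"
```

```text
t12.38 tip(case mm) [-41.93 109.75 258.67] Fcase [-1.1  0.2 -0.5] rv err [ 0.0008 -0.0042 -0.0001] open 0.005
```

Emit:
{"method": "play_rows", "body": {
  "commands": [
    [[0,0,-0.002],[0,0,0]],
    [[-0.0005,0,-0.004],[0,0,0]],
    [[-0.001,-0.0002,-0.0055],[0,0,0]],
    [[-0.001,-0.0002,-0.0065],[0,0,0]],
    [[-0.001,-0.0002,-0.0065],[0,0,0]]
  ]
}}

```text
time_s: 13.0
position: [0.543, 0.1192, 0.2788]
tcp_rot: [[0.971, -0.0, -0.239], [0.239, -0.0, 0.971], [-0.0, -1.0, -0.0]]
force: [-0.9, 1.3, 5.7]
opening: 0.006
```

```bash
python3 look.py 10
```

```text
t13.00 tip(case mm) [-41.52 109.8  253.82] Fcase [-0.6  1.5  5.7] rv err [ 0.0001 -0.0001 -0.0001] open 0.006
side 246 132 x [-44.2 -22.9 -17.1 -10.9  21.8] y [ 93.5 117.2 132.6]
side 252 76 x [-60.6 -54.9 -49.9 -36.1 -17.5] y [ 98.4 118.8 127.1]
side 258 8 x [-61.8 -61.7 -61.2 -60.5 -59.7] y [ 99.9 113.1 122.6]
side 282 2 x [-32.7 -32.1 -31.5 -30.9 -30.2] y [118.7 119.5 120.3]
side 294 2 x [-29.6 -29.5 -29.3 -29.2 -29. ] y [119.9 120.6 121.2]
```

Emit:
{"method": "play_rows", "body": {
  "commands": [
    [[0,0,-0.0007],[0,0,0]],
    [[0,0,-0.0014],[0,0,0]],
    [[0,0,-0.002],[0,0,0]],
    [[0,0,-0.002],[0,0,0]]
  ]
}}

```text
time_s: 13.6
position: [0.5429, 0.1192, 0.2782]
tcp_rot: [[0.971, 0.001, -0.239], [0.239, -0.0, 0.971], [0.0, -1.0, -0.0]]
force: [-3.8, -1.2, 12.6]
opening: 0.006
```

```bash
python3 -c "from h import *;st()"
```

```text
t13.60 tip(case mm) [-41.64 109.81 253.21] Fcase [-3.9 -0.2 12.6] rv err [ 0.0003  0.0005 -0.0003] open 0.006
```

Emit:
{"method": "play_rows", "body": {
  "commands": [
    [[0,0,-0.0005],[0,0,0]],
    [[0,0,-0.001],[0,0,0]],
    [[0,0,-0.001],[0,0,0]]
  ]
}}

```text
time_s: 13.98
position: [0.5433, 0.1192, 0.2758]
tcp_rot: [[0.971, 0.002, -0.239], [0.239, -0.0, 0.971], [0.001, -1.0, -0.0]]
force: [1.1, -0.8, 0.1]
opening: 0.003
```

```bash
python3 -c "from h import *;st()"
```

```text
t13.97 tip(case mm) [-41.21 109.68 250.8 ] Fcase [ 0.8 -1.1  0.1] rv err [ 0.0001  0.0015 -0.0001] open 0.003
```

Emit:
{"method": "play_rows", "body": {
  "commands": [
    [[0,0,-0.0008],[0,0,0]],
    [[0,0,-0.0015],[0,0,0]],
    [[0,0,-0.0022],[0,0,0]],
    [[0,0,-0.0022],[0,0,0]]
  ]
}}

```text
time_s: 14.48
position: [0.5433, 0.1192, 0.2747]
tcp_rot: [[0.971, 0.001, -0.239], [0.239, -0.0, 0.971], [0.001, -1.0, -0.0]]
force: [-4.3, 0.1, 12.7]
opening: 0.005
```

```bash
python3 -c "from h import *;st()"
```

```text
t14.47 tip(case mm) [-41.25 109.68 249.75] Fcase [-4.2  1.1 12.7] rv err [ 0.0002  0.0009 -0.0001] open 0.005
```

Emit:
{"method": "play_rows", "body": {
  "commands": [
    [[0,0,0.004],[0,0,0]],
    [[0,0,0.02],[0,0,0]],
    [[0,0,0.06],[0,0,0]],
    [[0,0,0.11],[0,0,0]],
    [[-0.02,-0.04,0.13],[0,0,0]],
    [[-0.04,-0.09,0.13],[0,0,0]],
    [[-0.06,-0.14,0.13],[0,0,0]],
    [[-0.08,-0.19,0.13],[0,0,0]],
    [[-0.09,-0.23,0.13],[0,0,0]],
    [[-0.1,-0.27,0.13],[0,0,0]]
  ]
}}

```text
time_s: 15.72
position: [0.4425, -0.1522, 0.4021]
tcp_rot: [[0.971, -0.001, -0.238], [0.238, 0.001, 0.971], [-0.001, -1.0, 0.001]]
force: [0.1, -0.0, 0.6]
opening: 0.009
```

Emit:
{"method": "play_rows", "body": {
  "commands": [
    [[-0.02,-0.05,0],[0,0,0]],
    [[-0.04,-0.1,0],[0,0,0]],
    [[-0.06,-0.15,0],[0,0,0]],
    [[-0.06,-0.15,0],[0,0,0]],
    [[-0.06,-0.15,0],[0,0,0]]
  ]
}}

```text
time_s: 16.35
position: [0.383, -0.3005, 0.402]
tcp_rot: [[0.971, -0.001, -0.238], [0.238, 0.002, 0.971], [-0.0, -1.0, 0.002]]
force: [0.5, 0.6, 0.6]
opening: 0.009
```

```bash
python3 look.py 11; python3 - <<'E'
from h import *
c=ld("top11.npz")
Q=((cloud(c)-O)@R)*1e3
for nm,y in(("open",110),("twin",-110)):
  for x0 in range(-76,44,6):
    s=Q[(abs(Q[...,1]-y)<8)&(Q[...,0]>=x0)&(Q[...,0]<x0+6)&(Q[...,2]>200)]
    if len(s): print(nm,x0,(np.percentile(s[:,2],[5,50,95])).round(1),end=";")
  print()
for n in("top","side"):
    c0,c1=ld(n+"0.npz"),ld(n+"11.npz")
    d=cv2.absdiff(c0["frame"],c1["frame"]).max(2); k,l,s,_=cv2.connectedComponentsWithStats((cv2.medianBlur(d,3)>40).astype(np.uint8))
    print(n,[list(r) for r in s[1:] if r[4]>8])
a=cv2.resize(c1["frame"][130:280,190:330],None,fx=4,fy=4,interpolation=cv2.INTER_CUBIC)
cv2.imwrite("pics/s11.png",a[:,:,::-1])
a=cv2.resize(ld("top11.npz")["frame"][110:290,100:390],None,fx=2.7,fy=2.7,interpolation=cv2.INTER_CUBIC);cv2.imwrite("pics/t11.png",a[:,:,::-1])
E
```

```text
t16.35 tip(case mm) [-296.99 -259.62  377.  ] Fcase [0.6 0.4 0.6] rv err [-0.0019 -0.0008  0.0009] open 0.009
side 246 267 x [-60.5 -44.  -30.4 -17.1  22.2] y [ 95.1 113.7 128.2]
side 252 23 x [-60.9 -55.2 -27.6 -18.  -11.6] y [102.1 109.3 124.8]
top 246 403 x [-62.  -47.4 -33.3 -19.9  21. ] y [ 92.1 109.7 127.9]
top 252 19 x [-61.4 -57.4 -43.2 -24.6 -11.9] y [ 99.  110.7 120.2]
open -76 [228.9 232.4 262.5];open -70 [231.6 259.1 264.9];open -64 [248.4 251.6 253.8];open -58 [246.4 249.5 252. ];open -52 [247.4 249.5 251.9];open -46 [247.4 249.3 252.1];open -40 [247.9 249.7 251.8];open -34 [246.5 249.5 251.6];open -28 [248.1 249.5 251.1];open -22 [248.4 250.  252.5];open -16 [247.  248.5 251.7];open -10 [229.4 231.9 233.6];open -4 [223.9 230.  233.3];open 2 [228.  230.7 232.3];open 8 [229.2 231.9 246.1];open 14 [241.2 245.8 248. ];open 20 [233.7 236.  246.7];open 26 [234.1 235.7 238.8];open 32 [230.8 234.5 237.3];open 38 [229.1 230.4 233.4];
twin -76 [229.3 232.2 263.7];twin -70 [232.4 260.  265.4];twin -64 [249.5 251.9 254.3];twin -58 [248.4 250.1 252.1];twin -52 [248.  250.4 252.3];tw
[... 3950 characters left out ...]
, np.int32(15), np.int32(43)], [np.int32(192), np.int32(224), np.int32(6), np.int32(28), np.int32(69)], [np.int32(379), np.int32(224), np.int32(15), np.int32(10), np.int32(119)], [np.int32(211), np.int32(239), np.int32(2), np.int32(6), np.int32(12)], [np.int32(414), np.int32(255), np.int32(141), np.int32(63), np.int32(5563)], [np.int32(197), np.int32(261), np.int32(4), np.int32(18), np.int32(40)], [np.int32(200), np.int32(284), np.int32(2), np.int32(6), np.int32(11)], [np.int32(329), np.int32(292), np.int32(164), np.int32(115), np.int32(6054)], [np.int32(400), np.int32(320), np.int32(95), np.int32(28), np.int32(1759)], [np.int32(494), np.int32(379), np.int32(14), np.int32(10), np.int32(63)]]
```

View pics/s11.png

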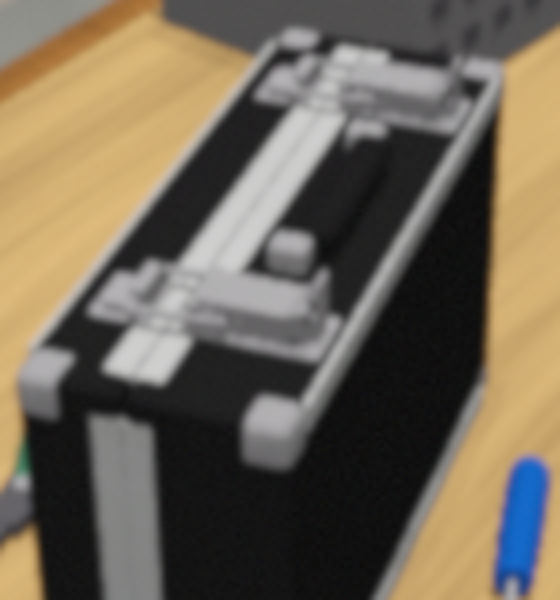

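View pics/t11.png

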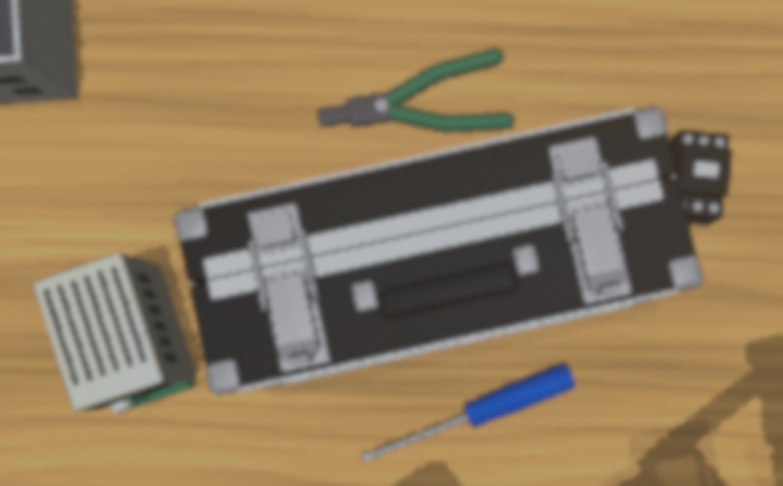

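Both latches now look the same: lever flat, loop on the keeper, and the shell gap shut. The drive, screwdriver, crimper and contactor are where they were. Handing in.

```bash
python3 -c "
from rig import *
print(hand_in())"
```

```text
the job is handed in; nothing more can be done
None
```

The open latch is now done up like its twin, and the job was handed in at about 16.4 s of the 67 s allowed.

**What I did:** With the fingers closed, I pushed the lever up to its open stop (4.8 N), and the loop swung over and dropped behind the keeper lip. I then went round to the other side of the lever and pressed it down about 36 mm from its hinge. It passed centre at no more than about 9 N and rested on the catch. At about 13 N the resistance was still holding; it gave way on the next 1 mm step. A last press met the hard stop at about 13.4 N. These forces were read at the end of each move, so brief peaks in between were not seen.

**Last checks:**
- **Lever:** its upper face measures about 249.5 mm high along its length, against 249.5–250 mm on the twin, and its tab is under the catch.
- **Keeper and shell:** the keeper has been drawn in about 4–5 mm, matching the twin, and the gap between the shells is shut.
- **Things around the case:** the final pictures show none of them moved; changes between the before and after pictures were at the case, the arm and its shadow.
- **Arm:** clear of everything and reading about zero force when I handed in.

No check failed or disagreed. The click itself was only inferred, from the force drop and the flat lever height.

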